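Shut the saddle bonding press and hold its lever on the fourth click

TASK

Press the lid of the bonding press shut until it snaps past its catch, and only then push the press's lever with the upright knob away from you until you have felt exactly four clicks, never a fifth. Keep holding it there, since it springs back when let go: the program finishes while the gripper holds the lever on the fourth click with the lid still shut. Leave the other things on the bench where they are.

Things in the scene. Friction and masses are not known exactly. Their poses are not given: they have to be found in the camera images.
- press: Fixed press for bonding saddle pads: an open aluminium mould, 200 mm (x) by 260 mm (y), rim 62 mm above the table, on a steel plate; a yellow pad lies in it. Origin: at table height under the mould's centre, z up, x towards the lid's hinge, away from the robot (yaw within 0.2 rad). The spring catch is at x -143..-112 mm, y 0, 58 mm tall; the click lever is on the -y side.
- lid (a joint): Angle of the mould's flat aluminium lid, rad: 0 = shut, positive = open, free edge (robot side) up; starts at 0.4 to 0.85. It stays where it is left (1 to 5 N at the free edge moves it). From about 0.06 the spring catch resists; 10 to 20 N down at the free edge snaps it past the catch at about 0.025, and the catch then keeps it shut at 0.
- lid_hinge (a point): Middle of the lid's hinge line, which is parallel to the press's y: press frame x 100, y 0, z 64 mm. The lid reaches 204 mm from here to its free edge, is 260 mm wide and 10 mm thick; its lower face is on this line when shut, its outer face 10 mm higher.
- lid_press (a point): Point on the lid's outer face, in the middle of its width, 175 mm from the hinge, 29 mm from the free edge: a flat place to push down on. When shut it is 74 mm above the table. Two ribs 6 mm high lie 90 mm to either side.
- lever_turn (a joint): Angle of the click lever about its pivot, rad; grows counter-clockwise from above (away from the robot). Starts at 0 to 0.18, loose. From 0.2 a spring pushes back and there are click stops: force at the knob rises to 10-14 N, then drops to 3-6 N at each click. Clicks at 0.30, 0.44, 0.58, 0.72 (fourth), 0.86 (fifth); it sits on the fourth at 0.79.
- lever: The click lever with its knob. Origin: on its vertical pivot axis, at press frame x -50, y -195, z 36 mm. The arm is a flat steel bar, its top 54 mm above the table; at joint value q it points to -110 degrees + q in the press frame (0 = press x, 90 = press y).
- grip_knob (a point): The lever's handle: an upright black round knob at the lever's end, 22 mm across, 50 mm tall, from 54 to 104 mm above the table, its axis 115 mm from the pivot axis; it spins freely on the lever. This point: centre of its underside. Free all round for the fingers.
- glue_bottle: Bystander, loose: a white round bottle with black cap, 48 mm across, 90 mm tall, standing on the press's base plate (12 mm thick) behind the lever. Origin at its underside.
- tape_roll: Bystander, loose: a flat cardboard-brown roll of tape, 90 mm across, 22 mm tall, right of the press. Origin at its underside.
- screwdriver: Bystander, loose: a screwdriver with red handle, lying close along the left side of the press. Origin at its underside.
- spare_pad: Bystander, loose: a yellow foam saddle pad, 220 x 115 mm, 30 mm thick, lying left of the screwdriver. Origin at its underside.
- cog: Bystander, loose: a plain dark steel ring (a sprocket blank), 60 mm across, 8 mm thick, right of the press, nearer to the robot than the tape roll. Origin at its underside.

How it is judged:
On the way, in this order (a step that is already met when the one before it is completed fails the run):
1. the lid is shut past its catch (value of joint lid below 0.02 rad), for 0.2 s.
2. the lever is held on the fourth click, the lid shut (value of joint lid below 0.02 rad and value of joint lever_turn between 0.735 and 0.845 rad and contact force between the fingers and lever above 1.5 N), for 0.3 s.
At the end, for the whole second after the job is handed in: The lid is shut (under 0.02 rad), the lever is on its fourth click (0.735 to 0.845 rad) and still, and the gripper's fingers bear on the lever or its knob with more than 1.5 N (all of step 2 and velocity of joint lever_turn between -0.1 and 0.1 rad/s); the arm keeps its last pose, push and grip.
It fails at once if the lever is worked (past 0.25 rad) while the lid is open (value of joint lever_turn above 0.25 rad and value of joint lid above 0.06 rad).
It fails at once if the lever goes past its fifth click (0.89 rad) (value of joint lever_turn above 0.89 rad).
It fails at once if a bystander is moved by more than 40 mm (distance of any of glue_bottle, tape_roll, screwdriver, spare_pad, cog from where it was at the start of the episode above 0.04 m).
It also fails if it takes over 64 s, if anything falls off the work surface, if the arm or the gripper's body presses on something with over 40 N, if the wrist force passes 120 N, or if a joint passes its speed limit or range.

ROBOT

A 7-joint arm with a two-finger parallel gripper is mounted at the origin on the work surface. World frame = base frame: x ahead of the robot, y to its left, z up, the work surface at z = 0. Lengths are in m, angles in rad, forces in N, time in s.
With the tool pointing down it reaches from about 0.4 to 0.85 m from the base axis. Payload 6.9 kg.
Tool frame: the origin (TCP) lies midway between the tips of the shut fingers; the grasp point (between the pads) lies behind it (ctrl.pinch_z is the z of the grasp point in the tool frame, in m); z points along the fingers, y is the direction in which the jaws open and shut (so a half turn about z gives the same grasp; the last joint's range is limited). The gripper opens to 85 mm and grips with 20 to 120 N. Pads are 22 mm wide; open, the fingers measure 114 mm over their backs; the gripper's body (76 mm by 85 mm) begins 54 mm behind the grasp point. The pads swing forward as they close: fully open they stand 13 mm farther back than shut.
Start: joints at [0.105, 0.507, -0.238, 1.5, 0.126, 1.149, -0.155], TCP at [0.625, -0, 0.231] pointing down, gripper open.
Joint ranges: [-3.08, 3.08], [-0.24, 2.05], [-1.43, 1.35], [0, 2.5], [-1.52, 4.66], [0.17, 1.96], [-2.89, 2.89]. Speed limits (rad/s): [2.39, 2.39, 3.14, 3.14, 3.14, 3.14, 3.14].

INTERFACE

Orientations are given as a unit quaternion [w, x, y, z].
In Python, from station import ctrl, get_state, vision, ticket, models gives the robot as it stands. Calls block until the motion is done:
- ctrl.movep(position, orientation): joint-space move of the TCP to a pose.
- ctrl.movel(position, frame=None, max_speed=0.15): straight line of the TCP; frame=None keeps the orientation; max_speed is the mean speed in m/s.
- ctrl.set_joints(angles): joint-space move.
- ctrl.ungrasp() and ctrl.close_gripper(force=None): open the fingers fully, or close them until they stop; force is the grip in N (None keeps the last).
- ctrl.pause(seconds).
- ctrl.ik(position, orientation): joint angles nearest the present ones, or None.
- get_state(): the state.
- vision.grab_frame(name): name is "scene" or "side" or "wrist"; returns (picture, depth): 384x512x3 uint8, blue, green, red; 384x512 float32, m along the optical axis (not along the pixel's ray), 0 where there is no reading.
- vision.camera_info(name): a dict with "mtx" (3x3 intrinsics, pixels), "R" (3x3) and "t" (3): a world point X has camera coordinates R X + t; the wrist camera has in their place "hand_eye" (4x4, takes a point from camera to tool coordinates, whose origin is the TCP and whose axes are the flange's). Camera axes: x right, y down, z forward; pixel columns grow to the right and rows downward; lengths in m; the calibration is good to about 2 mm. A picture is of the moment at which its call begins: read the wrist's pose just before it. camera_info takes no time and is no camera call.
A pose or a line that the arm cannot do raises ctrl.Unreachable and nothing moves.
- ticket.close_job(): hands the job in, once; it reports no verdict.
Trained networks look in the newest picture that a camera, given by its name, has taken for a name from the list of things; names that differ only in an ending like _2 or _b are one class to them, and where a whole thing is asked for, a point or a joint stands for the part that bears it (a point fixed in the world has none). Each returns a list of dicts, best first, with "p" (0 to 1); they miss things now and then, are a little off and sometimes report something else, mostly with a low value. They report only what shows in the picture. A call takes as long as a camera call.
- models.recognise(camera, target): "point" ([column, row] in pixels, amid what is visible of it).
- models.masks_of(camera, target): "mask" (384x512 bool, what is visible of it) and "point" ([column, row] in pixels, amid what is visible of it).
The state is a dict: "time": time; "qpos": joint angles; "qd": joint speeds; "tau": joint torques, N m; "tcp_pos": TCP position; "eef_rot": TCP orientation; "contact_force": force on the tool from outside, world axes, zero at the start; "wrist_torque": the same for the moment, N m; "width": finger opening in m.
Only numpy, scipy, OpenCV 4.12 (cv2) and the standard library are available. Lean on these libraries where they do the work, as an engineer would, in place of code of your own. Each camera call takes 0.05 s, during which the arm holds its last target. There are 200 camera calls.

## Working session

There is one attempt and no reset: what is moved stays moved. The work goes in short steps, each a Python script; the robot and the scene stay as the last script left them, time stands still between calls to the robot, and variables do not carry over. Pictures are saved under pics/ and viewed, about 8 in all and at most 12, crops included, and the job is handed in when it is done.

```bash
mkdir -p pics; ls
cat > h.py <<'E'
import numpy as np, cv2
from station import ctrl, get_state, vision, ticket, models
from scipy.spatial.transform import Rotation as Rn
def world(cam,img_depth=None):
    pic,d=img_depth if img_depth else vision.grab_frame(cam)
    i=vision.camera_info(cam); K=np.array(i["mtx"])
    v,u=np.mgrid[0:384,0:512]
    P=np.stack([(u-K[0,2])/K[0,0]*d,(v-K[1,2])/K[1,1]*d,d],-1)
    R=np.array(i["R"]);t=np.array(i["t"])
    W=(P-t)@R; W[d==0]=np.nan
    return pic,W
E
python3 - <<'E'
from h import *
for c in("scene","side"):
    pic,W=world(c)
    np.savez(f"{c}.npz",pic=pic,W=W)
    print(c,-np.array(vision.camera_info(c)["R"]).T@vision.camera_info(c)["t"])
    for n in("lid","lid_hinge","lid_press","lever","grip_knob","press","glue_bottle","cog","tape_roll"):
        for r in models.masks_of(c,n)[:1]:
            m=r["mask"]; print(n,round(r["p"],2),r["point"],m.sum(),np.nanmedian(W[m],0).round(3))
            if n in("lid","grip_knob","glue_bottle","lever"): np.save(f"{c}_{n}.npy",m)
    cv2.imwrite(f"pics/{c}.png",pic)
a=np.hstack([cv2.imread("pics/scene.png"),cv2.imread("pics/side.png")]); cv2.imwrite("pics/both.png",cv2.resize(a,(800,300)))
print(get_state()["time"], ctrl.pinch_z, get_state()["eef_rot"])
E
```

```text
pics
scene [ 1.0248794  -0.46987516  0.87777794]
lid 0.7 [266.0, 190.3] 5530 [0.613 0.029 0.118]
lid_hinge 0.85 [264.9, 191.6] 5489 [0.612 0.03  0.118]
lid_press 0.97 [265.1, 186.4] 5460 [0.612 0.03  0.118]
lever 0.59 [199.4, 222.6] 1187 [ 0.493 -0.14   0.047]
grip_knob 0.64 [161.5, 227.1] 104 [ 0.469 -0.233  0.089]
press 0.91 [247.9, 215.5] 11145 [ 0.598 -0.034  0.071]
glue_bottle 0.86 [226.4, 251.1] 355 [ 0.64  -0.17   0.072]
cog 0.69 [138.0, 238.1] 222 [ 0.406 -0.272  0.009]
tape_roll 0.71 [152.6, 253.9] 450 [ 0.492 -0.288  0.021]
side [0.06190121 0.47105434 0.77335904]
lid 0.75 [239.4, 168.0] 3690 [0.573 0.075 0.142]
lid_hinge 0.55 [237.1, 170.6] 3759 [0.572 0.075 0.142]
lid_press 0.62 [235.4, 170.8] 3645 [0.573 0.075 0.142]
lever 0.66 [323.1, 171.3] 1477 [ 0.485 -0.133  0.045]
grip_knob 0.63 [359.9, 154.7] 172 [ 0.458 -0.222  0.086]
press 0.92 [252.7, 199.2] 16377 [0.521 0.065 0.045]
glue_bottle 0.83 [286.7, 138.0] 354 [ 0.621 -0.151  0.072]
cog 0.55 [381.6, 181.1] 255 [ 0.402 -0.262  0.006]
tape_roll 0.7 [364.1, 150.8] 395 [ 0.484 -0.289  0.017]
1.0 -0.0187 [-2.00748056e-05  7.07109664e-01  7.07103897e-01 -3.30867676e-05]
```

View pics/both.png

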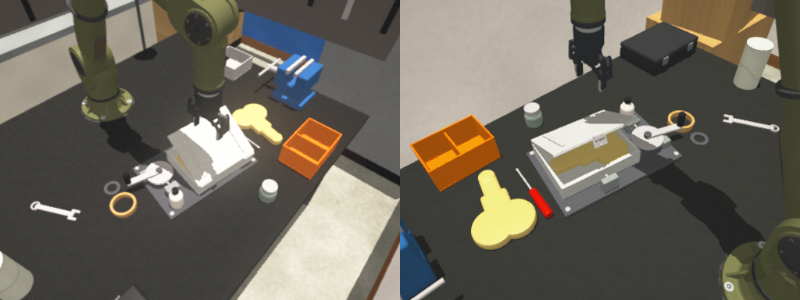

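The lid stands open under the gripper (scene px ~265,190). The lever knob is on the near right (scene ~162,227; side ~360,155), with the glue bottle behind it. Next I fit the lid plane to get the press pose.

```bash
cat > fit.py <<'E'
from h import *
from scipy.optimize import least_squares
for c in("scene","side"):
    W=np.load(f"{c}.npz")["W"]; m=cv2.erode(np.load(f"{c}_lid.npy").astype(np.uint8),np.ones((3,3)))>0
    P=W[m]; P=P[~np.isnan(P).any(1)]
    rng=np.random.default_rng(0); best=0
    for _ in range(800):
        p=P[rng.choice(len(P),3,False)]; n=np.cross(p[1]-p[0],p[2]-p[0]); L=np.linalg.norm(n)
        if L<1e-6: continue
        n/=L
        if n[2]<.5: continue if n[2]>-.5 else None
        if n[2]<0:n=-n
        if not -.9<n[0]<-.25: continue
        k=np.abs((P-p[0])@n)<.002
        if k.sum()>best: best=k.sum();kb=k
    Q=P[kb]; ce=Q.mean(0); n=np.linalg.svd(Q-ce,full_matrices=False)[2][2]; n*=np.sign(n[2])
    ang=np.arccos(n[2]); yaw=np.arctan2(-n[1],-n[0])
    ex=np.array([np.cos(yaw),np.sin(yaw),0]); ey=np.array([-ex[1],ex[0],0])
    # hinge: (X - 0.01 n) with z=.064 ; X on plane
    up=-ex*np.cos(ang)-0; d=-ex*np.cos(ang)+np.array([0,0,np.sin(ang)]) # towards free edge
    X0=ce+d*((.064+.01*n[2]-ce[2])/d[2])-.01*n
    s=(Q-X0)@d; y=Q@ey
    print(c,len(P),best,"ang",ang.round(3),"yaw",yaw.round(3),"s",np.percentile(s,[.5,50,99.5]).round(3),"y",np.percentile(y,[.5,50,99.5]).round(3))
    yc=(np.percentile(y,.5)+np.percentile(y,99.5))/2
    H=ex*(X0@ex)+ey*yc; O=H-.1*ex; print(" hinge",H.round(4),"origin",O.round(4))
    K=W[np.load(f"{c}_grip_knob.npy")]; K=K[K[:,2]>.06]; print(" knob top pts",np.nanpercentile(K[:,2],[5,50,95]).round(3), np.nanmedian(K[K[:,2]>.098],0).round(4),(K[:,2]>.098).sum(), np.nanmedian(K,0).round(4))
    piv=O-.05*ex-.195*ey; print(" pivot pred",piv.round(4)," knob q0",(piv+.115*(ex*np.cos(np.radians(-110))+ey*np.sin(np.radians(-110)))).round(4))
E
python3 fit.py
python3 - <<'E'
import cv2,numpy as np
a=cv2.imread("pics/side.png")[100:270,150:420];b=cv2.imread("pics/scene.png")[140:300,130:340]
cv2.imwrite("pics/crop.png",np.vstack([cv2.resize(a,(540,300)),cv2.resize(b,(540,300))]))
E
```

```text
File "fit.py", line 11
    if n[2]<.5: continue if n[2]>-.5 else None
                         ^^
SyntaxError: invalid syntax
```

View pics/crop.png

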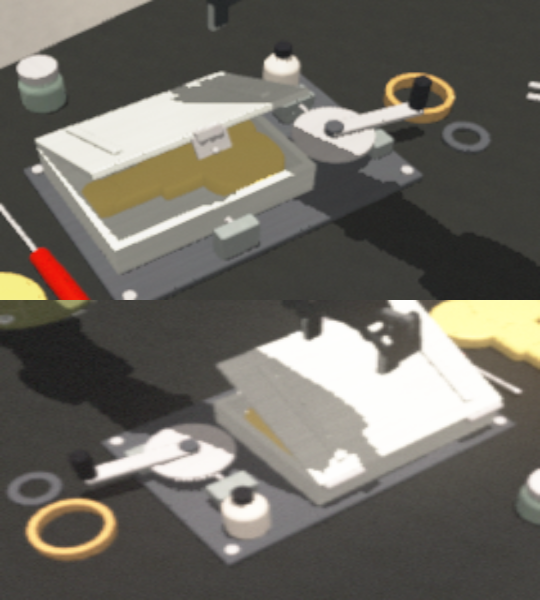

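The crops show the open lid with its catch plate at the middle of the free edge (crop ~212,140), the pivot disc, and the knob at ~(420,92). Next to fix the fit script.

```bash
sed -i 's/^        if n\[2\]<.5: continue if.*$//' fit.py; python3 fit.py
```

```text
scene 4990 162 ang 0.551 yaw -1.15 s [0.073 0.106 0.142] y [0.448 0.568 0.707]
 hinge [ 0.6454 -0.0289  0.    ] origin [0.6045 0.0624 0.    ]
 knob top pts [0.065 0.09  0.106] [ 0.4659 -0.2312  0.1038] 38 [ 0.4688 -0.2327  0.09  ]
 pivot pred [0.4061 0.0285 0.    ]  knob q0 [0.2914 0.0203 0.    ]
side 3271 246 ang 0.678 yaw -0.146 s [0.158 0.162 0.167] y [0.032 0.176 0.277]
 hinge [0.6389 0.0621 0.    ] origin [0.5399 0.0767 0.    ]
 knob top pts [0.062 0.088 0.104] [ 0.4596 -0.2262  0.1027] 48 [ 0.4576 -0.222   0.0883]
 pivot pred [ 0.4621 -0.109   0.    ]  knob q0 [ 0.4074 -0.2101  0.    ]
```

Sign slip: with the robot-side edge up, the outer normal tilts towards +x.

```bash
sed -i 's/not -.9<n\[0\]<-.25/not .25<n[0]<.9/; s/yaw=np.arctan2(-n\[1\],-n\[0\])/yaw=np.arctan2(n[1],n[0])/' fit.py; python3 fit.py
```

```text
scene 4990 3523 ang 0.518 yaw -0.18 s [0.007 0.091 0.203] y [0.036 0.137 0.288]
 hinge [0.6865 0.0396 0.    ] origin [0.5881 0.0575 0.    ]
 knob top pts [0.065 0.09  0.106] [ 0.4659 -0.2312  0.1038] 38 [ 0.4688 -0.2327  0.09  ]
 pivot pred [ 0.504  -0.1254  0.    ]  knob q0 [ 0.446  -0.2247  0.    ]
side 3271 2676 ang 0.519 yaw -0.18 s [0.015 0.131 0.21 ] y [0.043 0.177 0.295]
 hinge [0.6848 0.0474 0.    ] origin [0.5864 0.0653 0.    ]
 knob top pts [0.062 0.088 0.104] [ 0.4596 -0.2262  0.1027] 48 [ 0.4576 -0.222   0.0883]
 pivot pred [ 0.5024 -0.1177  0.    ]  knob q0 [ 0.4444 -0.2169  0.    ]
```

```bash
cat >> h.py <<'E'
YAW=-.18; EX=np.array([np.cos(YAW),np.sin(YAW),0]); EY=np.array([-EX[1],EX[0],0]); Z=np.array([0,0,1.])
O=np.array([.587,.0615,0]); H=O+.1*EX+.064*Z; PIV=O-.05*EX-.195*EY
def lidp(a,s=.175): return H+s*(-EX*np.cos(a)+Z*np.sin(a))+.01*(EX*np.sin(a)+Z*np.cos(a))
def F(): return np.array(get_state()["contact_force"])
E
cat > lid.py <<'E'
from h import *
ctrl.close_gripper(force=60)
p=lidp(.52); ctrl.movel([p[0],p[1],.21],max_speed=.12)
for a in np.arange(.52,.07,-.05): ctrl.movel(lidp(a),max_speed=.06)
print(get_state()["tcp_pos"],F().round(1),get_state()["time"])
x,y,_=lidp(0)
for z in np.arange(.086,.0715,-.001):
    ctrl.movel([x,y,z],max_speed=.02); s=get_state(); f=F(); print(round(z,4),np.round(s["tcp_pos"][2],4),f.round(1))
    if abs(f[2])>32: break
ctrl.pause(.3); print(F().round(1),get_state()["time"])
ctrl.movel([x,y,.17]); print(F().round(1))
pic,W=world("side"); m=models.masks_of("side","lid")[0]["mask"]; P=W[m]; print(np.nanpercentile(P[:,2],[5,50,95]).round(4),get_state()["time"])
cv2.imwrite("pics/lid.png",pic)
E
python3 lid.py
```

```text
[0.51522634 0.07447358 0.09442386] [ 0.1 -0.5 -0.2] 6.2333
0.086 0.0859 [ 0.3 -0.4 -0.3]
0.085 0.085 [0.6 0.4 0. ]
0.084 0.084 [ 0.8  0.3 -0.4]
0.083 0.083 [ 0.1 -0.  -0.4]
0.082 0.0821 [-1.  -1.1  2.9]
0.081 0.0813 [-1.7  0.1  6.2]
0.08 0.0805 [-1.8  0.6  7.1]
0.079 0.0795 [-1.6  0.3  6.8]
0.078 0.078 [0.4 0.2 0. ]
0.077 0.0768 [ 0.3 -0.9 -0.7]
0.076 0.0759 [-0.4  0.5 -0.4]
0.075 0.0749 [0.4 0.5 0.2]
0.074 0.0741 [-0.4  0.2  1.7]
0.073 0.0739 [-2.7 -0.3 11.9]
0.072 0.0738 [-4.6 -1.4 21.4]
[-6.  -0.8 22.1] 10.6417
[-0.8  0.5  0. ]
[0.0697 0.0733 0.0782] 11.5417
```

View pics/lid.png

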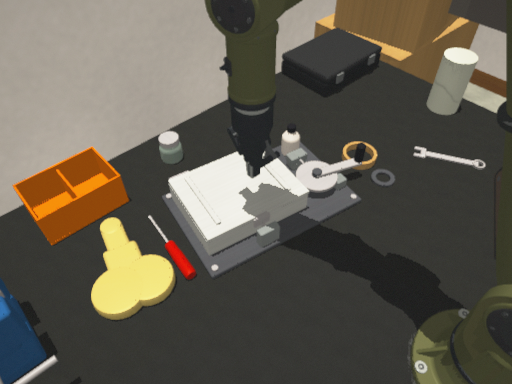

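The lid is flat (side view, ~240,195; top at z ≈ 0.073). I felt the snap between z = 0.079 and 0.078, then the hard stop at 0.074. Next is gripping the knob (side ~360,150).

```bash
cat > grip.py <<'E'
from h import *
def q(p): d=np.array(p)-PIV; a=np.arctan2(d@EY,d@EX); return a+np.radians(110), np.hypot(d@EX,d@EY)
if __name__=="__main__":
    k=[.463,-.2285]
    ctrl.movel([k[0],k[1],.18],max_speed=.2); ctrl.ungrasp()
    print(F().round(1))
    ctrl.movel([k[0],k[1],.068],max_speed=.1); print("down",F().round(1))
    ctrl.close_gripper(force=40); s=get_state()
    print(s["tcp_pos"],s["width"],F().round(1),"q,r",q(s["tcp_pos"]),s["time"])
    pic,_=vision.grab_frame("side"); w,_=vision.grab_frame("wrist")
    cv2.imwrite("pics/grip.png",np.hstack([cv2.resize(pic[90:250,230:430],(400,320)),cv2.resize(w,(400,320))]))
E
python3 grip.py
```

```text
[0.7 0.4 0.4]
down [-0.2 -0.1  0.5]
[ 0.46299753 -0.22864911  0.06817782] 0.021052413764257226 [-1.5 -1.7  3. ] q,r (np.float64(0.17291055930313237), np.float64(0.11443234643997274)) 15.8833
```

View pics/grip.png

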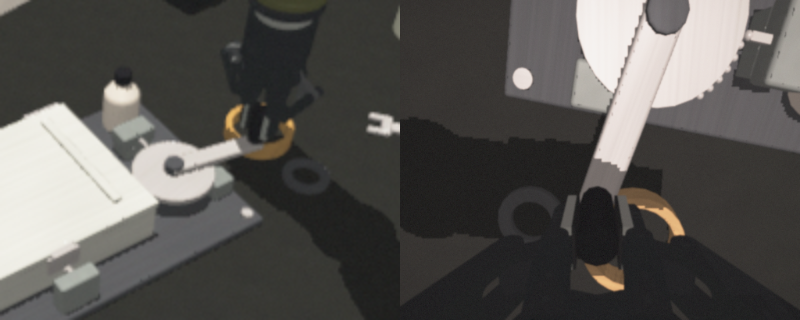

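```bash
cat > arc.py <<'E'
from grip import *
import sys
q0,q1,st=map(float,sys.argv[1:])
for c in np.arange(q0,q1+1e-6,st):
    a=c-np.radians(110); u=EX*np.cos(a)+EY*np.sin(a); t=np.cross(Z,u)
    p=PIV+.1147*u; ctrl.movel([p[0],p[1],.068],max_speed=.02)
    s=get_state(); f=F(); print(f"{c:.3f} {q(s['tcp_pos'])[0]:.3f} t{-f@t:.1f} r{f@u:.1f} w{s['width']*1e3:.1f}")
print(s["time"])
E
python3 arc.py .18 .70 .0125
```

```text
0.180 0.183 t1.2 r-0.2 w21.0
0.193 0.195 t0.5 r-1.5 w20.8
0.205 0.205 t1.6 r-1.9 w21.0
0.218 0.212 t2.8 r-2.1 w20.9
0.230 0.219 t4.8 r-2.0 w21.0
0.243 0.224 t6.5 r-1.3 w20.8
0.255 0.229 t8.6 r-2.4 w20.9
0.268 0.235 t11.0 r-2.8 w20.9
0.280 0.241 t12.6 r-2.5 w20.8
0.293 0.252 t11.6 r-2.1 w21.1
0.305 0.279 t6.9 r-2.7 w20.7
0.318 0.298 t6.5 r-2.0 w20.9
0.330 0.312 t5.5 r-2.4 w21.0
0.343 0.327 t5.0 r-2.4 w21.1
0.355 0.342 t4.7 r-3.5 w21.1
0.368 0.351 t5.4 r-3.6 w20.5
0.380 0.358 t7.4 r-3.6 w20.9
0.393 0.365 t8.8 r-3.4 w20.8
0.405 0.372 t10.8 r-2.1 w21.2
0.418 0.380 t11.3 r-2.1 w21.2
0.430 0.390 t11.7 r-3.5 w20.7
0.443 0.412 t8.6 r-4.4 w20.8
0.455 0.431 t7.0 r-3.2 w21.1
0.468 0.448 t6.0 r-3.5 w20.9
0.480 0.462 t6.1 r-2.2 w21.0
0.493 0.478 t4.4 r-3.9 w20.9
0.505 0.489 t4.6 r-2.8 w20.8
0.518 0.497 t7.0 r-3.9 w21.0
0.530 0.504 t8.4 r-4.0 w20.5
0.543 0.511 t9.2 r-3.1 w21.0
0.555 0.519 t10.5 r-3.7 w21.1
0.568 0.526 t12.0 r-4.1 w20.6
0.580 0.543 t10.6 r-3.9 w20.9
0.593 0.569 t6.9 r-3.9 w21.0
0.605 0.583 t7.2 r-4.1 w21.2
0.618 0.599 t6.5 r-4.2 w20.9
0.630 0.614 t5.1 r-4.0 w21.0
0.643 0.627 t6.1 r-3.6 w21.0
0.655 0.635 t6.8 r-4.1 w20.8
0.668 0.642 t8.4 r-4.3 w20.8
0.680 0.649 t9.2 r-3.6 w21.0
0.693 0.656 t11.0 r-4.8 w20.8
26.4833
```

Three clicks felt so far (force peaks near measured 0.245, 0.385 and 0.525). The fourth peak is beginning, so I'll go on to the valley after it.

```bash
python3 arc.py .705 .775 .01
python3 - <<'E'
from grip import *
ctrl.pause(.3); s=get_state(); print("hold",q(s["tcp_pos"]),F().round(1),s["width"],s["time"])
pic,W=world("scene"); np.savez("end.npz",pic=pic,W=W)
for c in("scene","side"):
    p,Wc=world(c)
    for n in("lever","lid","glue_bottle","tape_roll","cog"):
        r=models.masks_of(c,n)[:1]
        if r:
            P=Wc[r[0]["mask"]]; print(c,n,round(r[0]["p"],2),np.nanmedian(P,0).round(3))
            if n=="lever":   # flat bar top, z ~ 54 mm, outside the disc
                k=P[np.abs(P[:,2]-.054)<.006]; d=np.linalg.norm(k[:,:2]-PIV[:2],axis=1); k=k[(d>.06)&(d<.1)]
                e=k.mean(0)-PIV; print("  bar q",len(k),np.arctan2(e@EY,e@EX)+np.radians(110))
    cv2.imwrite(f"pics/end_{c}.png",p)
w,_=vision.grab_frame("wrist")
cv2.imwrite("pics/end.png",np.hstack([cv2.resize(cv2.imread("pics/end_side.png")[90:250,200:430],(400,300)),cv2.resize(w,(400,300))]))
E
```

```text
0.705 0.666 t11.2 r-4.5 w20.5
0.715 0.672 t13.2 r-3.8 w20.9
0.725 0.686 t10.4 r-3.9 w20.8
0.735 0.703 t9.4 r-4.4 w21.3
0.745 0.716 t8.5 r-4.6 w20.5
0.755 0.728 t7.4 r-5.3 w20.7
0.765 0.742 t7.5 r-5.2 w20.9
0.775 0.756 t5.8 r-4.0 w20.8
28.4833
hold (np.float64(0.7574399114664454), np.float64(0.11365524624081427)) [-6.5  2.3  9.9] 0.020852818054428634 28.7833
scene lever 0.93 [ 0.511 -0.13   0.046]
  bar q 12 0.828557045588276
scene lid 0.64 [0.592 0.049 0.076]
scene glue_bottle 0.74 [ 0.639 -0.168  0.07 ]
scene tape_roll 0.59 [ 0.492 -0.289  0.02 ]
scene cog 0.67 [ 0.407 -0.274  0.009]
side lever 0.55 [ 0.505 -0.127  0.044]
  bar q 104 0.7374338396575268
side lid 0.69 [0.571 0.075 0.073]
side glue_bottle 0.56 [ 0.621 -0.148  0.065]
side tape_roll 0.95 [ 0.493 -0.281  0.016]
side cog 0.82 [ 0.403 -0.267  0.007]
```

View pics/end.png

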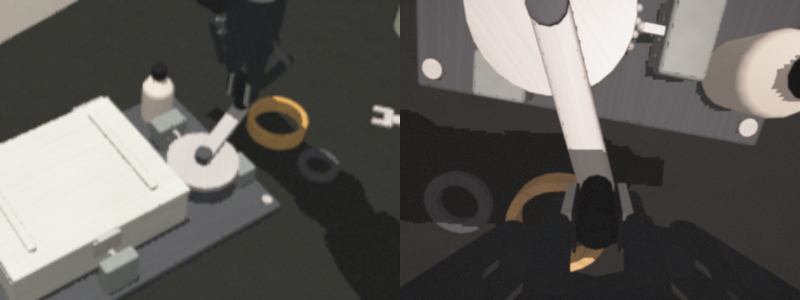

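The lid is shut, the bar points away with the knob gripped, the bystanders are unmoved, and the lever is past the fourth drop. The measured 0.757 sits toward the low side of the window, so I'll nudge it slightly toward the middle. That stays well short of the fifth peak (~0.81).

```bash
python3 arc.py .781 .799 .006
python3 - <<'E'
from grip import *
ctrl.pause(.6); s=get_state(); print("hold",q(s["tcp_pos"]),F().round(1),s["width"],s["time"])
ticket.close_job()
E
```

```text
0.781 0.761 t5.2 r-5.6 w21.1
0.787 0.766 t6.5 r-4.4 w20.7
0.793 0.770 t6.7 r-4.3 w20.8
0.799 0.774 t7.1 r-4.1 w21.4
30.4833
hold (np.float64(0.7741357648652138), np.float64(0.11368869170856682)) [-8.4  3.2 11.3] 0.021006767495984374 31.0833
the job is handed in; nothing more can be done
```

I pressed the lid shut, pushed the lever to its fourth click, and handed the job in at about 31 s with the gripper still holding the knob.

- **Lid:** I felt the catch give at a height of about 78 mm and then the hard stop at 74 mm. Both later camera checks showed the lid flat, with its top at 73–76 mm.
- **Lever:** I gripped the knob and moved it along its arc. The force peaked and dropped four times, at about 0.245, 0.385, 0.525 and 0.67 rad by my measurement. I then moved it slightly further towards the middle of the window. It ended at about 0.774 rad, pushing back with about 7 N, with no fifth drop. The knob was still gripped at 21 mm.
- **Other things:** the bottle, tape roll and cog were within about 1 cm of where they started. I did not re-measure the screwdriver or the spare pad, but the arm never went near them.

**Disagreements:**
- **Lever angle:** before the last small push, the arm's position gave 0.757 rad. The side camera gave 0.737 and the scene camera 0.829, the latter from only 12 pixels.
- **Force peaks:** they came 0.05 rad or more before the listed click angles, with the drop finishing near each one.
- **Lid catch:** the force I read there was about 7 N, below the 10–20 N stated. I only read it between steps, so the peak may have been missed.

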